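# Fit the camera tube to the microscope head

### The job

The microscope head on the bench needs its long camera tube. Lift the dust cap off the upright port and put it in the white tray, then lower the taller of the two metal tubes over the port, flange down and without letting it drop, and press it until it snaps past the spring catches and sits fully home; stop pushing there and let go. Leave the shorter tube, the jars and the bottles where they are.

Things in the scene. Friction and masses are not known exactly. Their poses are not given: they have to be found in the camera images.
- head: White microscope head (does not move) on a black cradle: body 110 mm wide, its top 90 mm above the table, two black eyepieces leaving it along its +x and rising to 165 mm about 240 mm from the port. Origin: on the table, on the vertical axis of the port. +z is up; the two spring catches stand either side of the port along +y and -y.
- port (a point): Seat of the upright port: centre of its flat black seat, 100 mm above the table, axes as the head. From it a steel spigot 36 mm in diameter rises 55 mm along +z; its top 8 mm taper to 26 mm in diameter. A tube is met by the spring catches when its flange is about 22 mm above the seat; below about 7 mm they snap in over it and hold it down.
- catch (a point): One of two alike spring catches, at y = +41 and -41 mm of the port: centre of its steel ball (18 mm diameter, 15 mm above the seat, nose 32 mm from the axis), sprung outwards from a black housing (26 mm along x, 45 to 65 mm from the axis in y, top 28 mm above the seat). Pressing a flange between the balls takes a push of about 13 N at 19 mm above the seat; then it gives way, and below 7 mm the balls pull the flange down by about 10 N.
- cap: Black dust cap, an inverted cup 56 mm in outer diameter and 45 mm tall, 39 mm bore 37 mm deep, about 60 g, standing loose over the spigot (its rim 18 mm, its top 63 mm above the seat). Origin: centre of its open rim (underside); +z runs to its closed top.
- tube_tall: The camera tube to fit: aluminium tube open at both ends, 130 mm tall, 50 mm outer and 39 mm inner diameter (right through), foot flange 72 mm in diameter and 8 mm thick, thin black band near the top, 190 to 310 g. Stands upright, flange down. Origin: centre of the underside of the flange; +z up the tube. Home means this origin at port.
- tube_short: The other tube, not to be used: the same but only 90 mm tall; the two may stand in either place. Origin: centre of the underside of the flange.
- tray: White open tray (does not move), 150 mm along its x, 130 mm along its y, 28 mm high, walls and floor 4 mm thick. Origin: centre of its underside.
- jar_a: closed jar, 44 mm across, 65 mm tall, grey with a black lid; origin at the centre of its underside; not part of the job
- jar_b: closed jar, 44 mm across, 65 mm tall, grey with a black lid; origin at the centre of its underside; not part of the job
- jar_c: closed jar, 44 mm across, 65 mm tall, grey with a black lid; origin at the centre of its underside; not part of the job
- oil: amber bottle with white cap, 34 mm across, 65 mm tall; origin at the centre of its underside; not part of the job
- cleaner: blue bottle with white cap, 36 mm across, 70 mm tall; origin at the centre of its underside; not part of the job
There are look-alikes about, which are no part of the job. What is shaped like the tray but red is not meant.

How it is judged:
By the outcome, as a careful person would: the job done as asked, in the order asked, and still so for the second after the job is handed in, with the robot touching nothing.
It also fails if it takes over 72 s, if anything falls off the work surface, if the arm or the gripper's body presses on something with over 40 N, if the wrist force passes 120 N, or if a joint passes its speed limit or range.

### The arm

A 7-joint arm with a two-finger parallel gripper is mounted at the origin on the work surface. World frame = base frame: x ahead of the robot, y to its left, z up, the work surface at z = 0. Lengths are in m, angles in degrees, forces in N, time in s.
With the tool pointing down it reaches from about 0.425 to 0.875 m from the base axis. Payload 4.7 kg.
Tool frame: the origin (TCP) lies midway between the tips of the shut fingers; the grasp point (between the pads) lies 19 mm behind it; z points along the fingers, x is the direction in which the jaws open and shut, and the axes are right-handed (so a half turn about z gives the same grasp; the last joint's range is limited). The gripper opens to 87 mm and grips with 3 to 60 N. Pads are 19 mm wide; open, the fingers measure 117 mm over their backs; the gripper's body (75 mm by 190 mm) begins 51 mm behind the grasp point.
Start: joints at [71.282, 18.392, -4.016, 83.108, 1.295, 78.541, -3.26], TCP at [0.217, -0.613, 0.223] pointing down, gripper open.
Joint ranges: [-163.93, 163.93], [-17.29, 119.83], [-79.2, 71.16], [3.27, 140.29], [-89.18, 269.18], [5.43, 117.66], [-154.24, 154.24]. Speed limits (degrees/s): [147.25, 147.25, 180, 180, 180, 180, 180].

### API

Orientations are given as [roll, pitch, yaw] about the fixed x, y, z axes, in that order (R = Rz(yaw) Ry(pitch) Rx(roll)).
In Python, from cell import telemetry, optics, env gives the robot as it stands.
- The arm moves only by the tool arm_command, never from a script. Its arguments are lists of equal length, an entry for each row: "translation": the shift along the tool's x, y, z in cm, a list of three; "twist": the turn about the tool's z in degrees. In form: {"translation": [[x, y, z], ...], "twist": [twist, ...]}. A call has 1 to 10 rows; each row shifts and turns the pose as measured when the row begins, along the tool's axes as they then stand; what a row does not reach is not made up. A row lasts 1/8 s, in which the tool goes at most 62.5 mm and 10.7 degrees, less where a joint would pass 70% of its speed; a pose out of reach is approached as far as the arm can. A call is refused whole if a number of a shift passes 6.25 or a number of a turn 10.7, either way. A call with a gripper value outside its range is refused whole. "grip" is the opening in per cent of the stroke, from 0 (shut) to 100 (fully open), set as the call begins (left out, the last holds). The fingers move at their own pace and stop on an object; "force" is the grip in N (left out, the last holds). Time passes only in rows, so rows that do not move let the fingers close. It gives the time, the measured TCP pose, the force and the opening at its end, in the units of the state.
- telemetry.get_obs(): the state, without advancing time (a new reading comes with each control period).
- optics.read_camera(name): name is "side" or "top"; returns a dict with "img" (384x512x3 uint8, blue, green, red), "fx", "fy", "cx", "cy" (pixels), "dist" ([k1, k2, p1, p2, k3] as OpenCV has them; the pictures are not rectified), "extrinsics" (4x4, takes a point from camera to world coordinates). Camera axes: x right, y up, looking along -z (the intrinsics and any distortion apply to the point x, -y, -z); pixel columns grow to the right and rows downward; lengths in m; the calibration is good to about 2 mm. A picture is of the moment at which its call begins. There is no depth.
- env.sign_off(): hands the job in, once; it reports no verdict.
The state is a dict: "time_s": time; "qpos": joint angles; "joint_velocities": joint speeds; "effort": joint torques, N m; "tool_pos": TCP position; "tool_rot": TCP orientation; "force": force on the tool from outside, world axes, zero at the start; "wrist_torque": the same for the moment, N m; "grip_width": finger opening in m.
Only numpy, scipy, OpenCV 4.12 (cv2) and the standard library are available. Lean on these libraries where they do the work, as an engineer would, in place of code of your own. Each camera call takes 0.05 s, during which the arm holds its last target. There are 200 camera calls.

## Working session

There is one attempt and no reset: what is moved stays moved. The work goes in short steps, Python scripts to look and compute and a tool call to move; the robot and the scene stay as the last step left them, time stands still between calls to the robot, and variables do not carry over. Pictures are saved under pics/ and viewed, about 8 in all and at most 12, crops included, and the job is handed in when it is done.

Besides the shell and the picture viewer there is one more tool, called after ">>>" by a JSON object that holds its "method" and its "body", one argument or row to a line. arm_command: Moves the arm, as the interface text tells. Its arguments: {"type":"object","properties":{"translation":{"type":"array","items":{"type":"array","items":{"type":"number"}}},"twist":{"type":"array","items":{"type":"number"}},"grip":{"type":"number"},"force":{"type":"number"}},"required":["translation","twist"]}

```bash
mkdir -p pics
cat > h.py <<'E'
import numpy as np, cv2
from cell import telemetry, optics, env
def cam(n):
    c=optics.read_camera(n); K=np.array([[c['fx'],0,c['cx']],[0,c['fy'],c['cy']],[0,0,1.]])
    return c['img'],K,np.array(c['dist'],float),np.array(c['extrinsics'])
def ray(px,K,d,E):
    p=cv2.undistortPoints(np.array([[px]],float),K,d)[0,0]
    v=E[:3,:3]@np.array([p[0],-p[1],-1]); return E[:3,3],v
def onz(px,z,K,d,E):
    o,v=ray(px,K,d,E); return o+v*(z-o[2])/v[2]
def proj(P,K,d,E):
    q=(np.array(P,float).reshape(-1,3)-E[:3,3])@E[:3,:3]; q[:,1:]*=-1
    return cv2.projectPoints(q,np.zeros(3),np.zeros(3),K,d)[0][:,0]
E
python3 - <<'E'
from h import *
for n in('top','side'):
    i,K,d,E=cam(n); cv2.imwrite(f'pics/{n}0.png',cv2.resize(i,None,fx=1.5,fy=1.5)); np.savez(f'{n}0.npz',i=i,K=K,d=d,E=E); print(n,K[0,0],d,E.round(3))
print(telemetry.get_obs())
E
```

```text
top 446.10948646944735 [-0.07094219  0.          0.          0.          0.        ] [[ 2.200e-02  9.820e-01 -1.860e-01  2.340e-01]
 [-1.000e+00  2.300e-02 -1.000e-03 -8.000e-03]
 [ 4.000e-03  1.860e-01  9.830e-01  1.433e+00]
 [ 0.000e+00  0.000e+00  0.000e+00  1.000e+00]]
side 374.9068746343094 [0.01688216 0.         0.         0.         0.        ] [[-0.818  0.361 -0.447  0.048]
 [-0.575 -0.526  0.627  0.58 ]
 [-0.009  0.77   0.638  0.715]
 [ 0.     0.     0.     1.   ]]
{'time_s': 0.1, 'qpos': array([71.2815733 , 18.43391403, -4.01537316, 83.16837159,  1.29523844,
       78.54078696, -3.25969947]), 'joint_velocities': array([-0.12326921, -0.00447498, -0.03527544, -0.124019  , -0.11298423,
       -0.05841941, -0.08181407]), 'effort': array([-2.27154801e-04, -4.92571199e+01, -4.05772319e-01, -3.13399065e+01,
       -6.41640835e-02,  3.95866041e-02,  9.16558656e-05]), 'tool_pos': array([ 0.21703929, -0.61216541,  0.22157702]), 'tool_rot': array([ 1.79994223e+02,  9.78275302e-02, -7.04717757e+01]), 'force': array([ 0.00517776,  0.21478161, -0.63126603]), 'wrist_torque': array([-0.03194172, -0.04877054,  0.0719756 ]), 'grip_width': 0.08729040410381583}
```

View pics/top0.png

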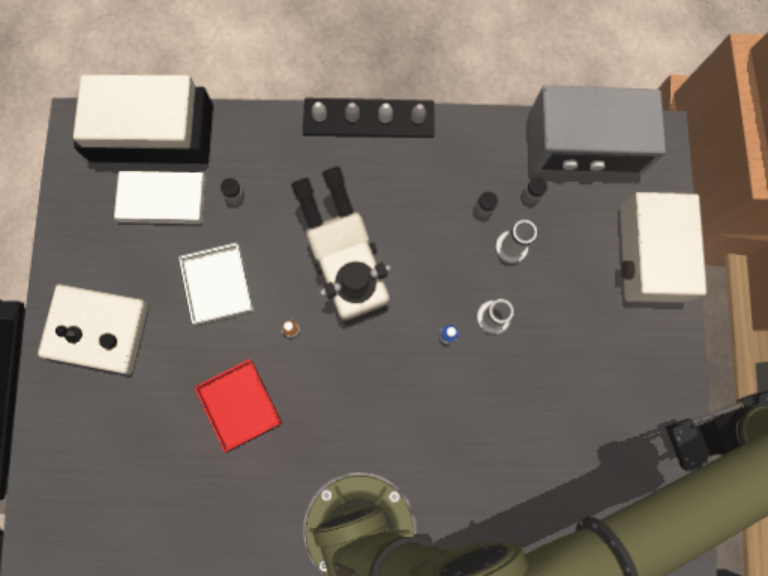

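View pics/side0.png

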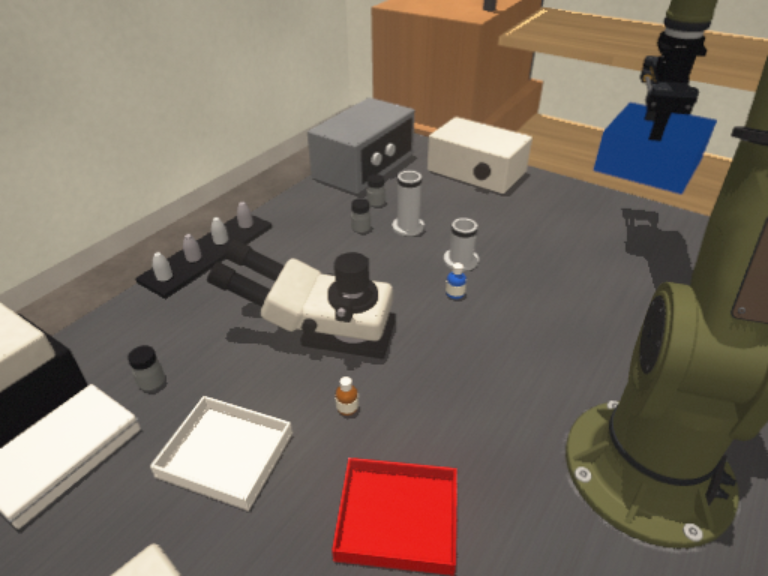

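Top picture (at 1.5x): the cap is at about (355,280) and the white open tray at (216,283). The red tray at (238,405) and the flat white box at (160,196) aren't wanted. The two tubes are at (523,231) and (500,311). In the side view, the tube at (409,203) is clearly taller than the one at (463,243), so the far tube is the tall one. I'll confirm that in an enlarged mosaic.

Run:
```python
from h import *
def crop(n,x,y,w=50,h=37):
    i=np.load(n+'0.npz')['i']; return cv2.resize(i[y-h:y+h,x-w:x+w],(400,296),interpolation=cv2.INTER_CUBIC)
m=np.vstack([np.hstack([crop('top',346,160),crop('top',236,186)]),np.hstack([crop('side',272,135),crop('side',233,190)])])
cv2.imwrite('pics/m.png',m)
# rough positions
T={n:np.load(n+'0.npz') for n in('top','side')}
A=lambda n:(T[n]['K'],T[n]['d'],T[n]['E'])
s=1/1.5
f=lambda n,x,y,z:onz((x*s,y*s),z,*A(n)).round(4)
print('tall top',f('top',523.5,231,.13),'flange',f('top',513,247,.008),'side top',f('side',409.5,178,.13))
print('short top',f('top',500,311,.09))
print('cap',f('top',355,280,.163),f('side',352,265,.163))
# tray: white mask
for n in T:
    i=T[n]['i']; hsv=cv2.cvtColor(i,cv2.COLOR_BGR2HSV)
    m=((hsv[...,2]>150)&(hsv[...,1]<60)).astype(np.uint8)
    for c in cv2.findContours(m,cv2.RETR_EXTERNAL,cv2.CHAIN_APPROX_NONE)[0]:
        if cv2.contourArea(c)>60:
            r=cv2.minAreaRect(c); print(n,np.round(r[0],1),np.round(r[1],1),round(r[2],1),onz(r[0],.028,*A(n)).round(3), [onz(p,.028,*A(n))[:2].round(3).tolist() for p in cv2.boxPoints(r)] if n=='top' and cv2.contourArea(c)<2500 else '')
```

```text
tall top [ 0.6081 -0.3203  0.13  ] flange [ 0.606  -0.3253  0.008 ] side top [ 0.6015 -0.3138  0.13  ]
short top [ 0.4494 -0.2778  0.09  ]
cap [0.4922 0.0176 0.163 ] [0.4948 0.0252 0.163 ]
top [329.6 208.7] [22.3 22.1] 20.0 [ 0.455 -0.278  0.028] [[0.432, -0.232], [0.5, -0.257], [0.477, -0.325], [0.409, -0.299]]
top [ 60.  218.4] [62.6 50.6] 11.3 [0.403 0.584 0.028] 
top [241.  199.5] [15.5 35.1] 71.6 [0.478 0.005 0.028] [[0.483, 0.067], [0.521, -0.039], [0.474, -0.056], [0.435, 0.049]]
top [142.7 188.4] [46.3 41.7] 76.8 [0.507 0.323 0.028] [[0.564, 0.411], [0.599, 0.28], [0.451, 0.237], [0.417, 0.365]]
top [349.5 154. ] [14. 15.] 90.0 [ 0.637 -0.346  0.028] [[0.661, -0.322], [0.662, -0.372], [0.614, -0.371], [0.613, -0.321]]
top [228.2 167.2] [44.9 37.6] 71.6 [0.583 0.049 0.028] [[0.633, 0.132], [0.676, 0.017], [0.534, -0.033], [0.493, 0.081]]
top [447. 162.] [70.4 43.6] 86.8 [ 0.619 -0.672  0.028] 
top [105.5 129.9] [58.5 31.7] 1.4 [0.702 0.461 0.028] [[0.648, 0.556], [0.759, 0.564], [0.757, 0.365], [0.647, 0.36]]
top [255.5 101. ] [202. 511.] 90.0 [ 0.814 -0.035  0.028] 
side [ 96
[... 267 characters left out ...]
028] 
side [ 35.5 296.8] [ 41.1 109.5] 51.2 [0.702 0.463 0.028] 
side [ 14. 221.] [28. 40.] 0.0 [0.964 0.365 0.028] 
side [216.8 201.5] [80.4 46.5] 14.7 [0.577 0.006 0.028] 
side [301.5 175. ] [16.3  7.8] 45.0 [ 0.444 -0.23   0.028] 
side [309.5 149.5] [ 9. 17.] 90.0 [ 0.489 -0.365  0.028] 
side [272.5 117.5] [ 7. 15.] 90.0 [ 0.704 -0.476  0.028] 
side [316.6 100.7] [64.8 41.4] 17.7 [ 0.632 -0.688  0.028] 
side [476.8  79.4] [42.9 45.5] 11.3 [ 0.153 -1.249  0.028] 
side [391.   61.6] [77.2 41.2] 10.6 [ 0.528 -1.248  0.028] 
side [492.  12.] [24. 38.] 90.0 [ 0.282 -2.397  0.028] 
side [404.   7.] [14. 84.] 90.0 [ 0.785 -2.231  0.028] 
side [136.5  97.5] [195. 273.] 90.0 [ 1.251 -0.303  0.028]
```

View pics/m.png

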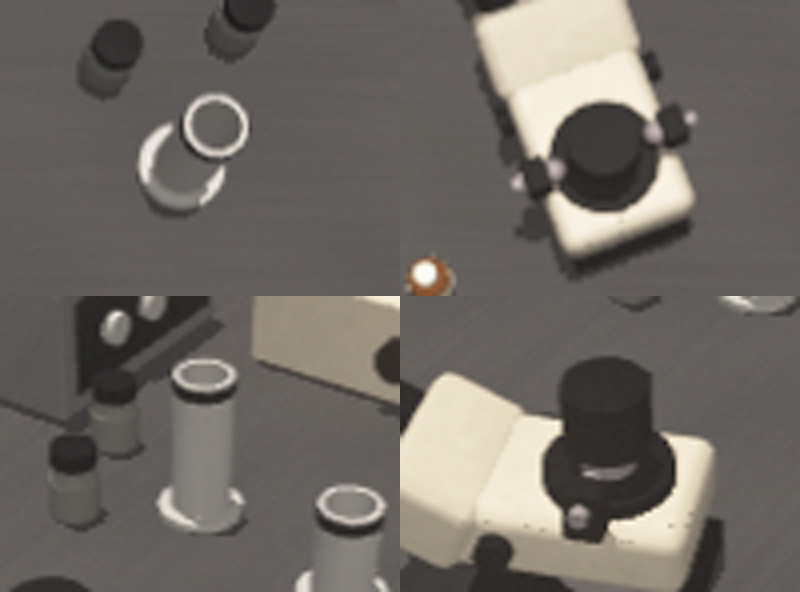

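The mosaic confirms the tall tube: side crop (205,445) versus the shorter one at (350,540). The top ring is centred at crop (215,125). The cap top is centred at (604,140), the seat disc at (605,156), and the catches at (540,178) and (672,127).

```bash
cat >> h.py <<'E'
def wrap(a): return (a+180)%360-180
def plan(x,y,z,yaw,n=1):
    "tool-frame shift (cm) and twist to a target with the tool pointing down"
    o=telemetry.get_obs(); p=o['tool_pos']; r=o['tool_rot']
    from scipy.spatial.transform import Rotation as R
    Rt=R.from_euler('xyz',r,degrees=True).as_matrix()
    dw=np.array([x,y,z])-p; tw=-wrap(yaw-r[2])
    print('now',p.round(4),r.round(2),'t',o['time_s'],'F',o['force'].round(2),'w',round(o['grip_width'],4))
    print('total shift cm',(Rt.T@dw*100).round(2),'twist',round(tw,2))
    if n>1:
        yw=r[2]
        for k in range(n):
            c,s=np.cos(np.radians(yw)),np.sin(np.radians(yw)); d=dw/n*100
            print([round(d[0]*c+d[1]*s,2),round(d[0]*s-d[1]*c,2),round(-d[2],2)],round(tw/n,2)); yw-=tw/n
E
python3 - <<'E'
from h import *
T={n:np.load(n+'0.npz') for n in('top','side')}
A=lambda n:(T[n]['K'],T[n]['d'],T[n]['E'])
def f(n,cx,cy,z):
    ox,oy,X,Y={'t':(0,0,296,123),'h':(400,0,186,149),'st':(0,296,222,98),'sh':(400,296,183,153)}[n]
    u=(cx-ox+.5)/4-.5+X; v=(cy-oy+.5)/4-.5+Y
    return onz((u,v),z,*A('side' if n[0]=='s' else 'top'))[:2].round(4)
print('tall ring',f('t',215,125,.13),f('st',204,378,.13),'flange',f('t',182,167,.004),f('st',201,506,.004))
print('cap top',f('h',604,140,.163),f('sh',606,385,.163),'seat',f('h',605,156,.1),f('sh',609,470,.1))
a,b=f('h',540,178,.128),f('h',672,127,.128); v=a-b; print('catch',a,b,(a+b)/2,np.hypot(*v),'head yaw',np.degrees(np.arctan2(v[1],v[0]))-90)
print('tray',onz((142.7,188.4),.028,*A('top')))
plan(.45,-.2,.3,-10,9)
E
```

```text
tall ring [ 0.6085 -0.3214] [ 0.6043 -0.316 ] flange [ 0.6079 -0.3233] [ 0.6078 -0.3229]
cap top [0.5012 0.0179] [0.5001 0.0203] seat [0.502  0.0181] [0.4972 0.0251]
catch [0.4786 0.0655] [ 0.5197 -0.032 ] [0.49915 0.01675] 0.10580860078462433 head yaw 22.857294300154578
tray [0.50708365 0.32273417 0.028     ]
now [ 0.217  -0.6122  0.2216] [ 1.7999e+02  1.0000e-01 -7.0470e+01] t 0.1 F [ 0.01  0.21 -0.63] w 0.0873
total shift cm [-31.07 -35.73  -7.79] twist -60.47
[np.float64(-3.45), np.float64(-3.97), np.float64(-0.87)] -6.72
[np.float64(-2.96), np.float64(-4.35), np.float64(-0.87)] -6.72
[np.float64(-2.43), np.float64(-4.66), np.float64(-0.87)] -6.72
[np.float64(-1.87), np.float64(-4.92), np.float64(-0.87)] -6.72
[np.float64(-1.28), np.float64(-5.1), np.float64(-0.87)] -6.72
[np.float64(-0.68), np.float64(-5.22), np.float64(-0.87)] -6.72
[np.float64(-0.06), np.float64(-5.26), np.float64(-0.87)] -6.72
[np.float64(0.55), np.float64(-5.23), np.float64(-0.87)] -6.72
[np.float64(1.16), np.float64(-5.13), np.float64(-0.87)] -6.72
```

Both views agree to a few mm: port at about (0.501, 0.018), head yaw about 23°, tall tube at about (0.607, -0.322), tray at about (0.507, 0.323). Moving to the cap first.

>>> {"method": "arm_command", "body": {
  "translation": [
    [-3.4,-4,-0.9],
    [-3,-4.4,-0.9],
    [-2.4,-4.7,-0.9],
    [-1.9,-4.9,-0.9],
    [-1.3,-5.1,-0.9],
    [-0.7,-5.2,-0.9],
    [0,-5.3,-0.9],
    [0.6,-5.2,-0.9],
    [1.2,-5.1,-0.9]
  ],
  "twist": [-6.7,-6.7,-6.7,-6.7,-6.7,-6.7,-6.7,-6.7,-6.7],
  "grip": 100
}}

```text
time_s: 1.23
tool_pos: [0.4495, -0.1878, 0.3]
tool_rot: [-179.7, 0.4, -8.8]
force: [0.4, 0.7, 0.0]
grip_width: 0.0866
```

```bash
python3 -c "
from h import *
plan(.501,.018,.22,23,6)"
```

```text
now [ 0.4495 -0.1878  0.3   ] [-179.71    0.45   -8.76] t 1.225 F [0.4  0.65 0.02] w 0.0866
total shift cm [  2.02 -21.09   8.09] twist -31.76
[np.float64(0.33), np.float64(-3.52), np.float64(1.33)] -5.29
[np.float64(0.65), np.float64(-3.48), np.float64(1.33)] -5.29
[np.float64(0.97), np.float64(-3.4), np.float64(1.33)] -5.29
[np.float64(1.28), np.float64(-3.3), np.float64(1.33)] -5.29
[np.float64(1.58), np.float64(-3.17), np.float64(1.33)] -5.29
[np.float64(1.86), np.float64(-3.01), np.float64(1.33)] -5.29
```

>>> {"method": "arm_command", "body": {
  "translation": [
    [0.3,-3.5,1.3],
    [0.6,-3.5,1.3],
    [1,-3.4,1.3],
    [1.3,-3.3,1.3],
    [1.6,-3.2,1.3],
    [1.9,-3,1.3],
    [0,0,0]
  ],
  "twist": [-5.3,-5.3,-5.3,-5.3,-5.3,-5.3,0]
}}

```text
time_s: 2.1
tool_pos: [0.4931, 0.0277, 0.2106]
tool_rot: [-179.3, 0.9, 24.6]
force: [0.6, -1.0, -0.4]
grip_width: 0.0869
```

Run:
```python
from h import *
plan(.501,.018,.129,23)
i,K,d,E=cam('side'); cv2.imwrite('pics/s1.png',cv2.resize(i[110:250,160:310],None,fx=4,fy=4,interpolation=cv2.INTER_CUBIC))
```

```text
now [0.4931 0.0277 0.2106] [-179.34    0.87   24.62] t 2.1 F [ 0.59 -0.99 -0.4 ] w 0.0869
total shift cm [0.44 1.31 8.14] twist 1.62
```

View pics/s1.png

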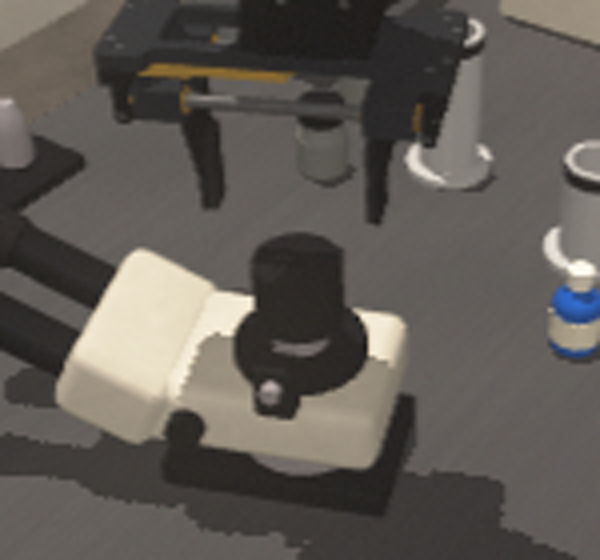

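The fingers, at crop (212,205) and (375,222), straddle the cap at (298,240), with clearance along head x. I'll centre and descend.

>>> {"method": "arm_command", "body": {
  "translation": [
    [0.4,1.3,0],
    [0,0,2.2],
    [0,0,2.2],
    [0,0,2],
    [0,0,1.5],
    [0,0,0]
  ],
  "twist": [1.6,0,0,0,0,0]
}}

```text
time_s: 2.9
tool_pos: [0.5031, 0.001, 0.1287]
tool_rot: [-179.8, 1.0, 21.4]
force: [0.1, 0.0, -0.4]
grip_width: 0.0867
```

Run:
```python
from h import *
plan(.501,.018,.128,23)
```

```text
now [0.5031 0.001  0.1287] [-179.76    0.95   21.36] t 2.9 F [ 0.12  0.   -0.37] w 0.0867
total shift cm [ 0.43 -1.66  0.07] twist -1.64
```

>>> {"method": "arm_command", "body": {
  "translation": [
    [0.2,-0.8,0],
    [0,0,0],
    [0.2,-0.6,0],
    [0,0,0],
    [0,0,0]
  ],
  "twist": [-0.8,0,0,0,0]
}}

```text
time_s: 3.52
tool_pos: [0.5035, 0.0164, 0.1312]
tool_rot: [-179.9, 0.7, 22.2]
force: [-0.2, -0.2, -0.2]
grip_width: 0.0872
```

Run:
```python
from h import *
plan(.501,.018,.128,23)
```

```text
now [0.5035 0.0164 0.1312] [-179.89    0.73   22.2 ] t 3.525 F [-0.15 -0.19 -0.21] w 0.0872
total shift cm [-0.16 -0.24  0.33] twist -0.8
```

>>> {"method": "arm_command", "body": {
  "translation": [
    [-0.2,-0.2,0.3],
    [0,0,0],
    [0,0,0],
    [0,0,0]
  ],
  "twist": [-0.5,0,0,0]
}}

```text
time_s: 4.03
tool_pos: [0.5005, 0.0173, 0.1279]
tool_rot: [-179.9, 0.7, 22.7]
force: [0.1, 0.3, 0.4]
grip_width: 0.0868
```

>>> {"method": "arm_command", "body": {
  "translation": [
    [0,0,0],
    [0,0,0],
    [0,0,0],
    [0,0,0],
    [0,0,0],
    [0,0,0]
  ],
  "twist": [0,0,0,0,0,0],
  "grip": 45,
  "force": 15
}}

```text
time_s: 4.78
tool_pos: [0.5009, 0.0175, 0.128]
tool_rot: [-179.9, 0.7, 22.7]
force: [-0.1, -0.1, -0.4]
grip_width: 0.055
```

>>> {"method": "arm_command", "body": {
  "translation": [
    [0,0,-0.5],
    [0,0,-1],
    [0,0,-1.5],
    [0,0,-2],
    [0,0,-2],
    [0,0,-2],
    [0,0,-1],
    [0,0,0],
    [0,0,0]
  ],
  "twist": [0,0,0,0,0,0,0,0,0],
  "grip": 20
}}

```text
time_s: 5.9
tool_pos: [0.5009, 0.0173, 0.236]
tool_rot: [-180.0, 0.8, 22.7]
force: [0.1, -0.5, -0.6]
grip_width: 0.0549
```

Run:
```python
from h import *
plan(.507,.323,.23,22.7,10)
```

```text
now [0.5009 0.0173 0.236 ] [-179.98    0.79   22.71] t 5.9 F [ 0.09 -0.52 -0.65] w 0.0549
total shift cm [ 12.37 -27.96   0.44] twist 0.01
[np.float64(1.24), np.float64(-2.8), np.float64(0.06)] 0.0
[np.float64(1.24), np.float64(-2.8), np.float64(0.06)] 0.0
[np.float64(1.24), np.float64(-2.8), np.float64(0.06)] 0.0
[np.float64(1.24), np.float64(-2.8), np.float64(0.06)] 0.0
[np.float64(1.24), np.float64(-2.8), np.float64(0.06)] 0.0
[np.float64(1.24), np.float64(-2.8), np.float64(0.06)] 0.0
[np.float64(1.24), np.float64(-2.8), np.float64(0.06)] 0.0
[np.float64(1.24), np.float64(-2.8), np.float64(0.06)] 0.0
[np.float64(1.24), np.float64(-2.8), np.float64(0.06)] 0.0
[np.float64(1.24), np.float64(-2.8), np.float64(0.06)] 0.0
```

>>> {"method": "arm_command", "body": {
  "translation": [
    [0.6,-1.4,0],
    [1.2,-2.8,0],
    [1.4,-3,0],
    [1.4,-3,0],
    [1.4,-3,0],
    [1.4,-3,0],
    [1.2,-2.8,0],
    [0.8,-2,0],
    [0.5,-1,0],
    [0,0,0]
  ],
  "twist": [0,0,0,0,0,0,0,0,0,0]
}}

```text
time_s: 7.15
tool_pos: [0.5, 0.2749, 0.2288]
tool_rot: [-179.5, 1.4, 23.1]
force: [0.1, 1.0, -0.4]
grip_width: 0.0551
```

Run:
```python
from h import *
plan(.507,.323,.04,18)
```

```text
now [0.5    0.2749 0.2288] [-179.48    1.38   23.07] t 7.15 F [ 0.11  1.02 -0.41] w 0.0551
total shift cm [ 2.98 -3.98 18.85] twist 5.07
```

>>> {"method": "arm_command", "body": {
  "translation": [
    [0.8,-1.2,1],
    [0.8,-1.2,2],
    [0.6,-0.8,2.5],
    [0.2,-0.2,2.5],
    [0,0,2.5],
    [0,0,2.5],
    [0,0,2],
    [0,0,1],
    [0,0,0],
    [0,0,0]
  ],
  "twist": [0,0,0,0,0,0,0,0,0,0]
}}

```text
time_s: 8.4
tool_pos: [0.5078, 0.314, 0.0592]
tool_rot: [-179.6, 1.4, 22.5]
force: [0.1, -0.1, 0.2]
grip_width: 0.0548
```

Run:
```python
from h import *
plan(.507,.323,.015,23)
```

```text
now [0.5078 0.314  0.0592] [-179.6     1.42   22.47] t 8.4 F [ 0.07 -0.14  0.2 ] w 0.0548
total shift cm [ 0.38 -0.83  4.41] twist -0.53
```

>>> {"method": "arm_command", "body": {
  "translation": [
    [0.2,-0.4,0.8],
    [0.2,-0.4,0.8],
    [0,0,0.8],
    [0,0,0.8],
    [0,0,0.5],
    [0,0,0.3],
    [0,0,0],
    [0,0,0]
  ],
  "twist": [0,0,0,0,0,0,0,0]
}}

```text
time_s: 9.4
tool_pos: [0.5085, 0.324, 0.0178]
tool_rot: [-179.6, 1.3, 22.4]
force: [-0.1, 0.2, -0.4]
grip_width: 0.0546
```

>>> {"method": "arm_command", "body": {
  "translation": [
    [0,0,0.3],
    [0,0,0],
    [0,0,0.1],
    [0,0,0]
  ],
  "twist": [0,0,0,0]
}}

```text
time_s: 9.9
tool_pos: [0.5089, 0.3243, 0.0143]
tool_rot: [-179.6, 1.2, 22.4]
force: [-0.9, 0.5, -0.0]
grip_width: 0.0551
```

>>> {"method": "arm_command", "body": {
  "translation": [
    [0,0,0],
    [0,0,0],
    [0,0,0],
    [0,0,-1],
    [0,0,-2.5],
    [0,0,-3],
    [0,0,-4],
    [0,0,-4],
    [0,0,-4],
    [0,0,-2]
  ],
  "twist": [0,0,0,0,0,0,0,0,0,0],
  "grip": 78
}}

```text
time_s: 11.15
tool_pos: [0.5126, 0.3249, 0.2284]
tool_rot: [-179.6, 1.2, 22.5]
force: [0.8, 0.7, 0.4]
grip_width: 0.0679
```

Run:
```python
from h import *
# route to tube via waypoint at (.55,-.02)
plan(.607,-.322,.24,-26,14)
i,K,d,E=cam('side'); j,*B=cam('top')
cv2.imwrite('pics/s2.png',np.hstack([cv2.resize(i[90:354,60:324],(396,396)),cv2.resize(j[100:250,80:230],(396,396))]))
```

```text
now [0.5126 0.3249 0.2284] [-179.57    1.18   22.53] t 11.15 F [0.8  0.7  0.38] w 0.0679
total shift cm [-16.09  63.36  -1.3 ] twist 48.53
[np.float64(-1.15), np.float64(4.53), np.float64(-0.08)] 3.47
[np.float64(-0.87), np.float64(4.59), np.float64(-0.08)] 3.47
[np.float64(-0.59), np.float64(4.63), np.float64(-0.08)] 3.47
[np.float64(-0.31), np.float64(4.66), np.float64(-0.08)] 3.47
[np.float64(-0.03), np.float64(4.67), np.float64(-0.08)] 3.47
[np.float64(0.25), np.float64(4.66), np.float64(-0.08)] 3.47
[np.float64(0.53), np.float64(4.64), np.float64(-0.08)] 3.47
[np.float64(0.81), np.float64(4.6), np.float64(-0.08)] 3.47
[np.float64(1.09), np.float64(4.54), np.float64(-0.08)] 3.47
[np.float64(1.36), np.float64(4.47), np.float64(-0.08)] 3.47
[np.float64(1.63), np.float64(4.38), np.float64(-0.08)] 3.47
[np.float64(1.89), np.float64(4.27), np.float64(-0.08)] 3.47
[np.float64(2.15), np.float64(4.15), np.float64(-0.08)] 3.47
[np.float64(2.39), np.float64(4.01), np.float64(-0.08)] 3.47
```

View pics/s2.png

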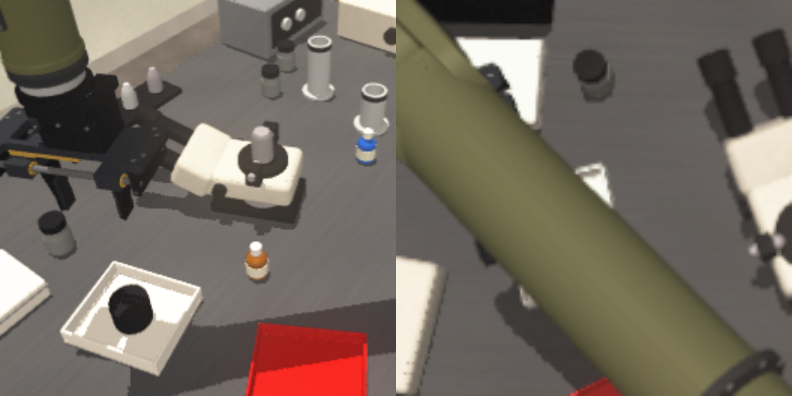

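The cap stands upright in the white tray at (131,308), and the spigot is bare at (262,145). Now heading to the tall tube.

>>> {"method": "arm_command", "body": {
  "translation": [
    [-0.6,2.3,-0.2],
    [-1,4.5,-0.2],
    [-0.7,4.6,-0.2],
    [-0.4,4.7,-0.2],
    [-0.1,4.7,-0.2],
    [0.2,4.7,-0.2],
    [0.5,4.6,-0.2],
    [0.7,4.6,0],
    [1,4.5,0],
    [1.3,4.5,0]
  ],
  "twist": [3,3.5,3.5,3.5,3.5,3.5,3.5,3.5,3.5,3.5],
  "grip": 100
}}

```text
time_s: 12.5
tool_pos: [0.5649, -0.1239, 0.2315]
tool_rot: [179.6, 1.8, -12.5]
force: [0.2, 0.6, 0.5]
grip_width: 0.0867
```

Run:
```python
from h import *
plan(.607,-.322,.22,-26,5)
```

```text
now [ 0.5649 -0.1239  0.2315] [179.63   1.83 -12.51] t 12.5 F [0.24 0.59 0.48] w 0.0867
total shift cm [ 8.43 18.43  1.  ] twist 13.49
[np.float64(1.68), np.float64(3.69), np.float64(0.23)] 2.7
[np.float64(1.85), np.float64(3.6), np.float64(0.23)] 2.7
[np.float64(2.02), np.float64(3.51), np.float64(0.23)] 2.7
[np.float64(2.18), np.float64(3.41), np.float64(0.23)] 2.7
[np.float64(2.34), np.float64(3.31), np.float64(0.23)] 2.7
```

>>> {"method": "arm_command", "body": {
  "translation": [
    [1.2,2.6,0.2],
    [1.3,2.6,0.2],
    [1.4,2.5,0.2],
    [1.5,2.5,0.2],
    [1.2,2.4,0.2],
    [0.8,1.6,0],
    [0,0,0],
    [0,0,0]
  ],
  "twist": [2.2,2.2,2.2,2.2,2.2,2,0,0]
}}

```text
time_s: 13.5
tool_pos: [0.5932, -0.2911, 0.217]
tool_rot: [179.3, 1.9, -26.4]
force: [-1.1, 0.1, 0.1]
grip_width: 0.0872
```

Run:
```python
from h import *
plan(.607,-.322,.18,-26)
```

```text
now [ 0.5932 -0.2911  0.217 ] [179.34   1.91 -26.36] t 13.5 F [-1.1   0.12  0.15] w 0.0872
total shift cm [2.73 2.11 3.64] twist -0.36
```

>>> {"method": "arm_command", "body": {
  "translation": [
    [2.7,2.1,0],
    [0,0,0],
    [0,0,0],
    [0,0,0]
  ],
  "twist": [0,0,0,0]
}}

```text
time_s: 14.0
tool_pos: [0.6097, -0.3157, 0.2181]
tool_rot: [179.5, 1.9, -25.9]
force: [-0.2, 1.2, -0.2]
grip_width: 0.0867
```

>>> {"method": "arm_command", "body": {
  "translation": [
    [0,0,-4],
    [0,0,0],
    [0,0,0],
    [0,0,0]
  ],
  "twist": [0,0,0,0]
}}

```text
time_s: 14.5
tool_pos: [0.6106, -0.3123, 0.2587]
tool_rot: [179.5, 2.0, -25.6]
force: [-0.3, -0.0, -0.5]
grip_width: 0.0868
```

>>> {"method": "arm_command", "body": {
  "translation": [
    [-4,0,0],
    [0,0,0],
    [0,0,0],
    [0,0,0]
  ],
  "twist": [0,0,0,0]
}}

```text
time_s: 15.0
tool_pos: [0.5732, -0.2944, 0.2565]
tool_rot: [179.6, 2.2, -25.6]
force: [0.1, 1.2, 0.4]
grip_width: 0.0868
```

>>> {"method": "arm_command", "body": {
  "translation": [
    [6,0,0],
    [0,0,0],
    [0,0,0],
    [0,0,0]
  ],
  "twist": [0,0,0,0]
}}

```text
time_s: 15.5
tool_pos: [0.6274, -0.3204, 0.2484]
tool_rot: [179.6, 2.8, -25.6]
force: [0.0, -0.3, -0.5]
grip_width: 0.0871
```

Run:
```python
from h import *
o=telemetry.get_obs(); print(o['qpos'].round(2))
plan(.607,-.322,.12,-26)
j,K,d,E=cam('top')
c=j[145:225,200:275]; cv2.imwrite('pics/t3.png',cv2.resize(c,None,fx=7,fy=7,interpolation=cv2.INTER_CUBIC))
```

```text
[ 42.42  29.31 -27.51  67.94  13.09  88.49  -8.57]
now [ 0.6274 -0.3204  0.2484] [179.6    2.75 -25.58] t 15.5 F [ 0.02 -0.29 -0.53] w 0.0871
total shift cm [-1.16  0.93 12.92] twist 0.42
```

View pics/t3.png

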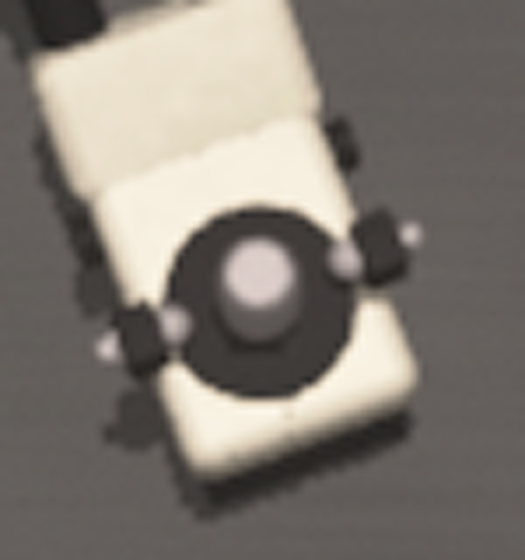

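The picture shows the bare spigot top at crop (258,272), the seat disc at (261,301), and the catches at (150,330) and (368,250).

The tool has crept to a 2.8° tilt about its y. I'll turn 90° so that the tilt lies in the pad plane, where the tube can still be held upright.

>>> {"method": "arm_command", "body": {
  "translation": [
    [0,0,0],
    [0,0,0],
    [0,0,0],
    [0,0,0],
    [0,0,0],
    [0,0,0],
    [0,0,0],
    [0,0,0],
    [0,0,0],
    [0,0,0]
  ],
  "twist": [-5,-9,-10,-10,-10,-10,-10,-10,-8,-5]
}}

```text
time_s: 16.8
tool_pos: [0.6243, -0.3196, 0.2676]
tool_rot: [-178.7, 1.0, 64.3]
force: [-0.3, 0.4, -0.4]
grip_width: 0.0867
```

Run:
```python
from h import *
T=np.load('top0.npz'); A=(T['K'],T['d'],T['E'])
g=lambda x,y,z:onz(((x+.5)/7-.5+200,(y+.5)/7-.5+145),z,*A).round(4)
print('spigot',g(258,272,.155),'seat',g(261,301.5,.1), 'catch mid',g(259.5,290,.126))
o=telemetry.get_obs(); print(o['qpos'].round(2))
plan(.607,-.322,.15,64)
```

```text
spigot [0.5034 0.0187 0.155 ] seat [0.502  0.0182 0.1   ] catch mid [0.5017 0.0184 0.126 ]
[ 51.68  30.78 -43.13  67.89  21.19  90.24  76.65]
now [ 0.6243 -0.3196  0.2676] [-178.67    1.04   64.3 ] t 16.8 F [-0.31  0.36 -0.43] w 0.0867
total shift cm [-0.75 -1.18 11.8 ] twist 0.3
```

>>> {"method": "arm_command", "body": {
  "translation": [
    [-0.4,-0.6,1],
    [-0.4,-0.6,1],
    [0,0,1.5],
    [0,0,1.5],
    [0,0,1.5],
    [0,0,1.2],
    [0,0,0.8],
    [0,0,0],
    [0,0,0]
  ],
  "twist": [0,0,0,0,0,0,0,0,0]
}}

```text
time_s: 17.92
tool_pos: [0.6052, -0.3224, 0.1782]
tool_rot: [-178.7, 1.2, 64.0]
force: [-0.1, 0.4, 0.1]
grip_width: 0.0868
```

Run:
```python
from h import *
plan(.607,-.322,.085,64)
o=telemetry.get_obs(); print(o['qpos'].round(2))
```

```text
now [ 0.6052 -0.3224  0.1782] [-178.74    1.17   64.03] t 17.925 F [-0.07  0.41  0.09] w 0.0868
total shift cm [0.3  0.35 9.31] twist 0.03
[ 54.58  30.89 -42.66  78.33  21.62  80.2   75.86]
```

>>> {"method": "arm_command", "body": {
  "translation": [
    [0.1,0.1,1.2],
    [0.1,0.1,1.5],
    [0.1,0.1,1.8],
    [0,0,1.5],
    [0,0,1.2],
    [0,0,0.8],
    [0,0,0.3],
    [0,0,0],
    [0,0,0]
  ],
  "twist": [0,0,0,0,0,0,0,0,0]
}}

```text
time_s: 19.05
tool_pos: [0.6073, -0.3217, 0.0895]
tool_rot: [-178.8, 1.2, 64.0]
force: [0.3, -0.0, 0.3]
grip_width: 0.087
```

Run:
```python
from h import *
plan(.607,-.322,.085,64)
i,K,d,E=cam('side'); cv2.imwrite('pics/s4.png',cv2.resize(i[70:180,210:340],None,fx=5,fy=5,interpolation=cv2.INTER_CUBIC))
```

```text
now [ 0.6073 -0.3217  0.0895] [-178.78    1.16   64.03] t 19.05 F [ 0.32 -0.02  0.31] w 0.087
total shift cm [-0.02 -0.    0.46] twist 0.03
```

View pics/s4.png

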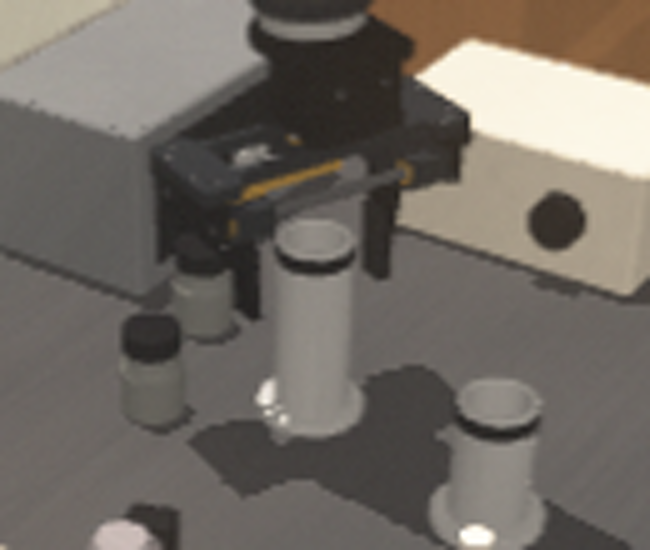

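The fingers, at (245,290) and (380,255), straddle the tall tube at (315,270), centred on it. Closing.

>>> {"method": "arm_command", "body": {
  "translation": [
    [0,0,0.7],
    [0,0,0],
    [0,0,0],
    [0,0,0],
    [0,0,0],
    [0,0,0],
    [0,0,0]
  ],
  "twist": [0,0,0,0,0,0,0],
  "grip": 40,
  "force": 30
}}

```text
time_s: 19.98
tool_pos: [0.6075, -0.322, 0.0831]
tool_rot: [-178.9, 1.2, 64.0]
force: [-0.1, -0.3, -0.3]
grip_width: 0.0488
```

>>> {"method": "arm_command", "body": {
  "translation": [
    [0,0,0],
    [0,0,0],
    [0,0,0]
  ],
  "twist": [0,0,0],
  "grip": 20,
  "force": 50
}}

```text
time_s: 20.35
tool_pos: [0.6075, -0.3221, 0.0831]
tool_rot: [-178.9, 1.2, 64.0]
force: [0.2, 0.1, -0.5]
grip_width: 0.0487
```

>>> {"method": "arm_command", "body": {
  "translation": [
    [0,0,-0.5],
    [0,0,-1.2],
    [0,0,-2],
    [0,0,-2.5],
    [0,0,-2.5],
    [0,0,-2.5],
    [0,0,-2.5],
    [0,0,-2.5],
    [0,0,-1.5],
    [0,0,0]
  ],
  "twist": [0,0,0,0,0,0,0,0,0,0]
}}

```text
time_s: 21.6
tool_pos: [0.6133, -0.3189, 0.2753]
tool_rot: [-179.2, 1.1, 64.1]
force: [-0.5, 0.2, -3.3]
grip_width: 0.0491
```

Run:
```python
from h import *
plan(.502,.0183,.275,64)
o=telemetry.get_obs(); print(o['qpos'].round(2))
```

```text
now [ 0.6133 -0.3189  0.2753] [-179.19    1.12   64.12] t 21.6 F [-0.52  0.2  -3.33] w 0.0491
total shift cm [ 25.47 -24.73  -0.12] twist 0.12
[ 53.09  28.92 -43.54  69.54  20.37  89.75  76.98]
```

>>> {"method": "arm_command", "body": {
  "translation": [
    [0.8,-0.8,0],
    [1.6,-1.6,0],
    [2,-2,0],
    [2,-2,0],
    [2,-2,0],
    [2,-2,0],
    [2,-2,0],
    [2,-2,0],
    [2,-2,0],
    [2,-2,0]
  ],
  "twist": [0,0,0,0,0,0,0,0,0,0]
}}

```text
time_s: 22.85
tool_pos: [0.5157, -0.0591, 0.2628]
tool_rot: [-177.9, 1.3, 64.2]
force: [1.1, 0.5, -2.7]
grip_width: 0.0486
```

Run:
```python
from h import *
plan(.502,.0183,.275,64)
```

```text
now [ 0.5157 -0.0591  0.2628] [-177.9     1.26   64.16] t 22.85 F [ 1.13  0.55 -2.72] w 0.0486
total shift cm [ 6.34 -4.65 -1.19] twist 0.16
```

>>> {"method": "arm_command", "body": {
  "translation": [
    [1,-0.8,-0.4],
    [1,-0.8,-0.4],
    [1,-0.8,-0.4],
    [1,-0.6,0],
    [0.6,-0.4,0],
    [0,0,0],
    [0,0,0],
    [0,0,0]
  ],
  "twist": [0,0,0,0,0,0,0,0]
}}

```text
time_s: 23.85
tool_pos: [0.5048, 0.0007, 0.2752]
tool_rot: [-177.9, 1.3, 64.2]
force: [0.2, -0.3, -1.5]
grip_width: 0.0486
```

Run:
```python
from h import *
plan(.502,.0183,.275,64)
```

```text
now [0.5048 0.0007 0.2752] [-177.91    1.32   64.17] t 23.85 F [ 0.22 -0.26 -1.53] w 0.0486
total shift cm [ 1.46 -1.01  0.02] twist 0.17
```

```bash
cat >> h.py <<'E'
def flange(goal_z=None):
    from scipy.spatial.transform import Rotation as R
    G=R.from_euler('xyz',[-178.9,1.2,64.0],degrees=True); o=telemetry.get_obs()
    N=R.from_euler('xyz',o['tool_rot'],degrees=True); D=N*G.inv()
    f=o['tool_pos']+D.apply([-.0002,0.0003,-.0831]); e=np.array([.502,.0183,goal_z or f[2]])-f
    print('t',o['time_s'],'flange',f.round(4),'axis tilt deg',np.degrees(D.apply([0,0,1])[:2]).round(2),'shift cm',(N.inv().apply(e)*100).round(2),'F',o['force'].round(1),'w',round(o['grip_width'],4),'rot',o['tool_rot'].round(2))
    return f
E
python3 -c "
from h import *
flange()"
```

```text
t 23.85 flange [0.5032 0.0015 0.1921] axis tilt deg [ 0.95 -0.33] shift cm [ 1.46 -0.84 -0.  ] F [ 0.2 -0.3 -1.5] w 0.0486 rot [-177.91    1.32   64.17]
```

>>> {"method": "arm_command", "body": {
  "translation": [
    [0.5,-0.3,0],
    [0.5,-0.3,0],
    [0.4,-0.2,0],
    [0,0,0],
    [0,0,0],
    [0,0,0]
  ],
  "twist": [0,0,0,0,0,0]
}}

```text
time_s: 24.6
tool_pos: [0.5036, 0.0176, 0.2751]
tool_rot: [-177.9, 1.3, 64.1]
force: [-0.3, 0.1, -2.8]
grip_width: 0.0487
```

Run:
```python
from h import *
f=flange(.165)
i,*S=cam('side'); j,*P=cam('top')
# overlay predicted flange/ port axis points in side view
x0,y0=170,80
v=cv2.resize(i[y0:y0+150,x0:x0+130],None,fx=4,fy=4,interpolation=cv2.INTER_CUBIC)
for p in ([*f],[.502,.0183,.155],[.502,.0183,.1]):
    q=(proj(p,*S)[0]-[x0,y0]+.5)*4; cv2.circle(v,tuple(q.astype(int)),3,(0,0,255),-1)
cv2.imwrite('pics/s5.png',v)
```

```text
t 24.6 flange [0.502  0.0184 0.192 ] axis tilt deg [ 0.95 -0.33] shift cm [0.05 0.1  2.7 ] F [-0.3  0.1 -2.8] w 0.0487 rot [-177.9     1.32   64.14]
```

View pics/s5.png

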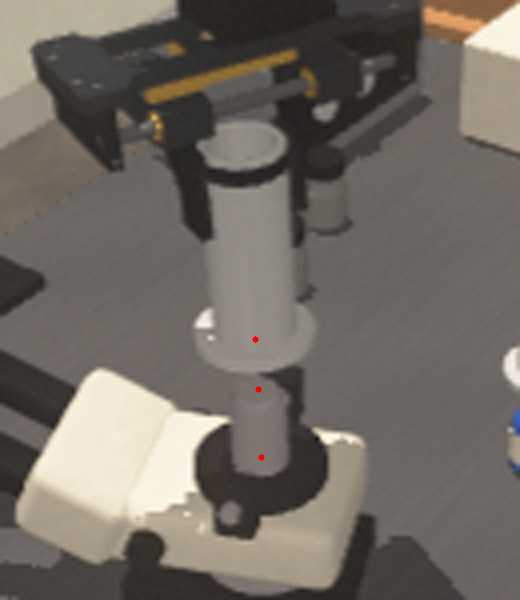

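The flange centre at (255,340) and the spigot axis at (259,390) to (261,457) line up with the predicted red dots. Lowering over the spigot.

>>> {"method": "arm_command", "body": {
  "translation": [
    [0,0,1],
    [0,0,1],
    [0,0,1],
    [0,0,0.5],
    [0,0,0.4],
    [0,0,0],
    [0,0,0]
  ],
  "twist": [0,0,0,0,0,0,0]
}}

```text
time_s: 25.58
tool_pos: [0.5014, 0.017, 0.2327]
tool_rot: [-177.8, 1.3, 64.1]
force: [-0.1, 0.1, -2.7]
grip_width: 0.0484
```

```bash
python3 -c "
from h import *
flange(.145)"
```

```text
t 25.575 flange [0.4998 0.0178 0.1496] axis tilt deg [ 1.02 -0.35] shift cm [0.15 0.2  0.45] F [-0.1  0.1 -2.7] w 0.0484 rot [-177.83    1.33   64.11]
```

>>> {"method": "arm_command", "body": {
  "translation": [
    [0.1,0.2,0],
    [0.05,0,0],
    [0,0.05,0.5],
    [0,0,0.4],
    [0,0,0],
    [0,0,0]
  ],
  "twist": [0,0,0,0,0,0]
}}

```text
time_s: 26.32
tool_pos: [0.504, 0.018, 0.2233]
tool_rot: [-177.8, 1.3, 64.1]
force: [-0.6, 1.0, -2.1]
grip_width: 0.0485
```

```bash
python3 -c "
from h import *
flange(.125)"
```

```text
t 26.325 flange [0.5023 0.0189 0.1402] axis tilt deg [ 1.03 -0.4 ] shift cm [-0.03  0.05  1.52] F [-0.6  1.  -2.1] w 0.0485 rot [-177.8     1.29   64.13]
```

>>> {"method": "arm_command", "body": {
  "translation": [
    [0,0,0.4],
    [0,0.03,0.4],
    [0,0.03,0.4],
    [0,0,0.2],
    [0,0,0],
    [0,0,0]
  ],
  "twist": [0,0,0,0,0,0]
}}

```text
time_s: 27.08
tool_pos: [0.5037, 0.0178, 0.2082]
tool_rot: [-177.8, 1.3, 64.1]
force: [-0.7, 0.8, -2.2]
grip_width: 0.0489
```

```bash
python3 -c "
from h import *
flange(.120)"
```

```text
t 27.075 flange [0.502  0.0187 0.1251] axis tilt deg [ 1.06 -0.42] shift cm [-0.02  0.04  0.51] F [-0.7  0.8 -2.2] w 0.0489 rot [-177.76    1.29   64.13]
```

>>> {"method": "arm_command", "body": {
  "translation": [
    [0,0,0.3],
    [0,0,0.3],
    [0,0,0.3]
  ],
  "twist": [0,0,0],
  "force": 60
}}

```text
time_s: 27.45
tool_pos: [0.5047, 0.0192, 0.2027]
tool_rot: [-177.9, 1.2, 64.2]
force: [-5.9, -0.9, 17.5]
grip_width: 0.0485
```

```bash
python3 -c "
from h import *
flange(.100)"
```

```text
t 27.45 flange [0.5032 0.0201 0.1197] axis tilt deg [ 0.89 -0.42] shift cm [-0.17  0.05  1.97] F [-5.9 -0.9 17.5] w 0.0485 rot [-177.92    1.21   64.17]
```

>>> {"method": "arm_command", "body": {
  "translation": [
    [-0.1,0,0.3],
    [0,0,0.3],
    [0,0,0.3]
  ],
  "twist": [0,0,0]
}}

```text
time_s: 27.82
tool_pos: [0.5048, 0.0193, 0.2024]
tool_rot: [-178.1, 1.4, 64.2]
force: [-6.6, 0.5, 17.3]
grip_width: 0.0485
```

```bash
python3 -c "
from h import *
flange(.100)"
```

```text
t 27.825 flange [0.5034 0.0198 0.1193] axis tilt deg [ 0.81 -0.2 ] shift cm [-0.15  0.01  1.94] F [-6.6  0.5 17.3] w 0.0485 rot [-178.08    1.38   64.21]
```

>>> {"method": "arm_command", "body": {
  "translation": [
    [-0.1,-0.1,0.45],
    [-0.1,-0.1,0.5]
  ],
  "twist": [0,0]
}}

```text
time_s: 28.08
tool_pos: [0.5038, 0.0191, 0.1979]
tool_rot: [-178.4, 1.3, 64.2]
force: [-1.2, 1.1, 3.0]
grip_width: 0.0485
```

```bash
python3 -c "
from h import *
flange(.100)"
```

```text
t 28.075 flange [0.5029 0.0195 0.1148] axis tilt deg [ 0.52 -0.1 ] shift cm [-0.12  0.02  1.48] F [-1.2  1.1  3. ] w 0.0485 rot [-178.39    1.33   64.23]
```

Past the peak: flange 15 mm above the seat and the force dropping. Continuing gently down to the seat.

>>> {"method": "arm_command", "body": {
  "translation": [
    [-0.05,0,0.3],
    [0,0,0.3],
    [0,0,0.3],
    [0,0,0.2]
  ],
  "twist": [0,0,0,0]
}}

```text
time_s: 28.58
tool_pos: [0.5031, 0.0188, 0.1853]
tool_rot: [-178.4, 1.3, 64.3]
force: [0.4, -0.1, -7.2]
grip_width: 0.0487
```

```bash
python3 -c "
from h import *
flange(.100)"
```

```text
t 28.575 flange [0.5021 0.0193 0.1022] axis tilt deg [ 0.52 -0.14] shift cm [-0.09  0.04  0.22] F [ 0.4 -0.1 -7.2] w 0.0487 rot [-178.37    1.3    64.25]
```

>>> {"method": "arm_command", "body": {
  "translation": [
    [0,0,0.2],
    [0,0,0.1],
    [0,0,0.1]
  ],
  "twist": [0,0,0]
}}

```text
time_s: 28.95
tool_pos: [0.5025, 0.0191, 0.1831]
tool_rot: [-178.2, 1.3, 64.2]
force: [-2.4, 0.1, 5.3]
grip_width: 0.0484
```

```bash
python3 -c "
from h import *
flange(.100)"
```

```text
t 28.95 flange [0.5013 0.0197 0.1   ] axis tilt deg [ 0.65 -0.15] shift cm [-0.09  0.12  0.  ] F [-2.4  0.1  5.3] w 0.0484 rot [-178.25    1.35   64.24]
```

The flange reads 0.100 m and the seat is pushing back, so it is home. Letting go.

>>> {"method": "arm_command", "body": {
  "translation": [
    [0,0,0],
    [0,0,0],
    [0,0,0],
    [0,0,0],
    [0,0,0]
  ],
  "twist": [0,0,0,0,0],
  "grip": 100
}}

```text
time_s: 29.58
tool_pos: [0.504, 0.0175, 0.1839]
tool_rot: [-178.5, 1.4, 64.2]
force: [0.1, 0.1, 0.5]
grip_width: 0.0851
```

>>> {"method": "arm_command", "body": {
  "translation": [
    [0,0,-1],
    [0,0,-1.5],
    [0,0,-2],
    [0,0,-2],
    [0,0,-2],
    [0,0,-2],
    [0,0,-1.5],
    [0,0,-0.5]
  ],
  "twist": [0,0,0,0,0,0,0,0]
}}

```text
time_s: 30.58
tool_pos: [0.5095, 0.0196, 0.3197]
tool_rot: [-178.8, 1.3, 64.2]
force: [0.7, -0.8, -0.2]
grip_width: 0.087
```

Run:
```python
from h import *
i,*S=cam('side'); x0,y0=80,100
v=cv2.resize(i[y0:y0+240,x0:x0+250],None,fx=2.5,fy=2.5,interpolation=cv2.INTER_CUBIC)
for p in ([.502,.0183,.23],[.502+.018,.0183+.0,.1]):
    q=(proj(p,*S)[0]-[x0,y0]+.5)*2.5; print(q); cv2.circle(v,tuple(q.astype(int)),2,(0,0,255),-1)
cv2.imwrite('pics/s6.png',v); print(telemetry.get_obs()['tool_pos'],telemetry.get_obs()['force'])
```

```text
[383.38048868 129.06040031]
[374.62381531 229.70692857]
[0.50963151 0.01966373 0.31987747] [ 0.126284   -0.11252778  0.74547967]
```

View pics/s6.png

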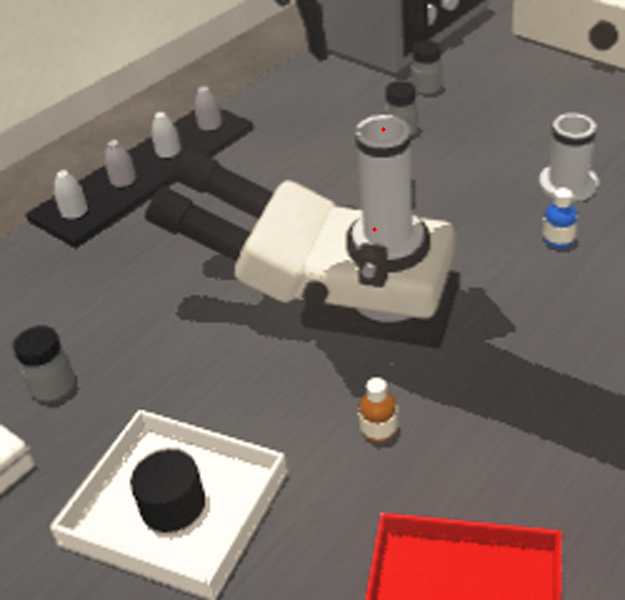

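The tube stands upright on the seat. Its top ring is at (384,131), against a predicted (383,129) for home. The cap is in the white tray at (168,490), and everything else is where it was. Handing in.

```bash
python3 -c "
from h import *
print(env.sign_off())"
```

```text
the job is handed in; nothing more can be done
None
```

The dust cap is in the white tray and the taller tube is snapped home on the port and released. I handed the job in at about 31 s, with the gripper about 9 cm above the tube; no verdict was reported.

- **Seating:** The push reached about 20 N at 19 mm above the seat. The catches then gave way and pulled the flange down (−7 N). I stopped at a computed flange height of 0.100 m with the seat pushing back at about 5 N.
- **Final picture:** The tube is upright, with its top ring within about 1 camera pixel of where it should be when home. The cap is upright in the tray. The short tube, the bottles and the jars in view look unmoved.
- **What was off:**
  - The tool drifted to a tilt of up to 2.8° during fast moves. I turned the grasp 90° and moved more slowly, so the tube's tilt over the spigot stayed near 1°.
  - One early sideways step overshot by about 17 mm, clear of everything, and I corrected it before gripping the cap.
  - There was a sideways force of about 6 N while pressing past the catches.

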